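# Clear the balance bench into case, tray and desiccator plate

## Robot

A 7-joint arm with a two-finger parallel gripper is mounted at the origin on the work surface. World frame = base frame: x ahead of the robot, y to its left, z up, the work surface at z = 0. Lengths are in m, angles in rad, forces in N, time in s.
With the tool pointing down it reaches from about 0.4 to 0.85 m from the base axis. Payload 4.5 kg.
Tool frame: the origin (TCP) lies midway between the tips of the shut fingers; the grasp point (between the pads) lies 19 mm behind it; z points along the fingers, y is the line along which they close (so a half turn about z gives the same grasp; the last joint's range is limited). The gripper opens to 88 mm and grips with 3 to 60 N. Pads are 18 mm wide; open, the fingers measure 123 mm over their backs; the gripper's body (75 mm by 187 mm) begins 45 mm behind the grasp point.
Start: joints at [1.144, 0.689, -0.195, 1.565, 0.157, 0.902, -0.215], TCP at [0.278, -0.56, 0.239] pointing down, gripper open.
Joint ranges: [-3.01, 3.01], [-0.46, 2.08], [-1.47, 1.51], [0.13, 2.56], [-1, 4.14], [0.04, 2.09], [-2.66, 2.66]. Speed limits (rad/s): [2.57, 2.57, 3.14, 3.14, 3.14, 3.14, 3.14].

## Interface

Orientations are given as a unit quaternion [x, y, z, w].
In Python, from plant import * gives the robot as it stands.
- The arm moves only by the tool send_rows, never from a script. Its argument "targets" is a list of rows, each a list of 2 entries, a list of its own where there are three numbers: the shift along the tool's x, y, z in units of 0.3 m (1.0 is 0.3 m), then the turn, a rotation vector about the tool's x, y, z in units of pi rad (1.0 is pi rad). A call has 1 to 12 rows; each row is the pose to reach, as a shift and turn from the pose commanded when the call began, along the tool's axes at that moment, turning the shorter way round; what a row does not reach only later rows make up. A row lasts 1/8 s, in which the tool goes at most 62.5 mm and 10.7 degrees, less where a joint would pass 70% of its speed; a pose out of reach is approached as far as the arm can. A call with a number of a shift or a turn outside -1 to 1 is refused whole. A call with a gripper value outside its range is refused whole. "fingers" is the opening, from 0 (shut) to 1 (fully open), set as the call begins (left out, the last holds). The fingers move at their own pace and stop on an object; "newtons" is the grip in N (left out, the last holds). Time passes only in rows, so rows that repeat a pose let the fingers close. It gives the time, the measured TCP pose, the force, the opening and the grip force at its end, in the units of the state.
- get_state(): the state, without advancing time (a new reading comes with each control period).
- snapshot(name): name is "scene" or "top"; returns a dict with "img" (480x640x3 uint8, blue, green, red), "fx", "fy", "cx", "cy" (pixels), "k1" (the pictures are not rectified: a ray, as slopes to the right and down, at radius r is drawn at 1 + k1 r^2 times it, then the intrinsics apply), "cam_to_world" (4x4, takes a point from camera to world coordinates). Camera axes: x right, y down, z forward; pixel columns grow to the right and rows downward; lengths in m; the calibration is good to about 2 mm. A picture is of the moment at which its call begins. There is no depth.
- finish_job(): hands the job in; it is judged then, once.
The state is a dict: "clock": time; "q": joint angles; "qd": joint speeds; "joint_torque": joint torques, N m; "tool_pos": TCP position; "eef_rot": TCP orientation; "contact_force": force on the tool from outside, world axes, zero at the start; "moment": the same for the moment, N m; "opening": opening from 0.0 (shut) to 1.0 (fully open); "finger_force": force on a finger pad.
Only numpy, scipy, OpenCV 4.12 (cv2) and the standard library are available. Lean on these libraries where they do the work, as an engineer would, in place of code of your own. Each camera call takes 0.05 s, during which the arm holds its last target. There are 200 camera calls.

## Task

Weighing is over: put the mixed things on the balance bench away, all standing upright and let go. The large weight goes in the larger bay of the wooden weight case and the small weight in its smaller bay, both sample containers (tall bottle and squat jar) go in the white sample tray, and the crucible goes on the round desiccator plate with its whole foot on the plate. Leave the small glass beaker standing where it is.

Things in the scene. Friction and masses are not known exactly. Their poses are not given: they have to be found in the camera images.
- weight_large: Large (about 500 g) calibration weight of polished steel. Cylinder of diameter 40, 50 high, then a neck of diameter 12 and a grip knob of diameter 18 between heights 58 and 74 (overall height 74). All sizes in mm. Loose, standing upright; origin at the centre of its underside, z up.
- weight_small: Small (about 200 g) calibration weight of polished steel, same form. Cylinder of diameter 30, 34 high, then a neck of diameter 10 and a grip knob of diameter 16 between heights 40 and 52 (overall height 52). All sizes in mm. Loose, standing upright; origin at the centre of its underside, z up.
- crucible: White porcelain crucible, an open cup without handle, 42 high, outside diameter 44 at the rim (42 at height 28, 38 at height 14) and 30 at the foot; wall 3, about 50 g. All sizes in mm. Loose, standing upright; origin at the centre of its underside, z up.
- bottle_tall: Tall slim amber sample bottle with a paper band and a narrower white cap. Body of diameter 32 up to height 56, cap of diameter 24 between heights 60 and 78 (overall height 78); about 70 g. All sizes in mm. Loose, standing upright; origin at the centre of its underside, z up.
- jar_squat: Squat amber sample jar with a paper band and a broad white cap. Body of diameter 48 up to height 32, cap of diameter 44 between heights 36 and 48 (overall height 48); about 100 g. All sizes in mm. Loose, standing upright; origin at the centre of its underside, z up.
- weight_case: Open wooden weight case, fixed to the bench, 150 (its x) by 90 (its y), 28 high, outer walls 8 thick, blue-lined floor at height 8. A wall 6 thick across it (at x = +7 to +13) parts two bays: the larger one is 74 by 74, centred at x = -30, y = 0; the smaller one is 54 (x) by 74 (y), centred at x = +40, y = 0. All sizes in mm. Origin at the centre of the underside, z up.
- sample_tray: Open rectangular white plastic sample tray without partitions, fixed to the bench, 170 (its x) by 95 (its y), 18 high, walls 4 thick, inside 162 by 87, floor at height 4. All sizes in mm. Origin at the centre of the underside, z up. Both sample containers fit side by side along x.
- desiccator_plate: Flat round white porcelain desiccator plate with a pattern of small dark holes (only drawn; the top is flat), fixed to the bench, diameter 120, 12 thick. All sizes in mm. Origin at the centre of the underside, z up.
- beaker: Bystander, not to be moved: small empty glass beaker, loose, diameter 44, height 60, standing on the robot's side of the things. Origin at the centre of its underside, z up.

How it is judged:
At the end, for the whole second after the job is handed in: All five stand upright (0.15 rad), at rest: large weight on the floor of the larger bay, small weight on that of the smaller bay, bottle and jar anywhere on the tray floor inside its walls, crucible on the plate, centre within 47 mm of the plate's; heights within 6 mm (x of weight_large in the frame of weight_case between -0.051 and -0.009 m and y of weight_large in the frame of weight_case between -0.021 and 0.021 m and z of weight_large in the frame of weight_case between 0.002 and 0.014 m and angle between each of weight_large, weight_small, crucible, bottle_tall, jar_squat's own z axis and vertical below 0.15 rad and linear speed of each of weight_large, weight_small, crucible, bottle_tall, jar_squat below 0.02 m/s and x of weight_small in the frame of weight_case between 0.024 and 0.056 m and y of weight_small in the frame of weight_case between -0.026 and 0.026 m and z of weight_small in the frame of weight_case between 0.002 and 0.014 m and horizontal distance between crucible and desiccator_plate below 0.047 m and z of crucible in the frame of desiccator_plate between 0.006 and 0.018 m and x of bottle_tall in the frame of sample_tray between -0.068 and 0.068 m and y of bottle_tall in the frame of sample_tray between -0.0305 and 0.0305 m and z of bottle_tall in the frame of sample_tray between -0.002 and 0.01 m and x of jar_squat in the frame of sample_tray between -0.06 and 0.06 m and y of jar_squat in the frame of sample_tray between -0.0225 and 0.0225 m and z of jar_squat in the frame of sample_tray between -0.002 and 0.01 m); the robot touches nothing.
It fails at once if the glass beaker is pushed more than 30 mm or tipped (distance of beaker from where it was at the start of the episode above 0.03 m or angle between beaker's own z axis and vertical above 0.5 rad).
It also fails if it takes over 112 s, if anything falls off the work surface, if the arm or the gripper's body presses on something with over 40 N, if the wrist force passes 120 N, or if a joint passes its speed limit or range.

## Working session

There is one attempt and no reset: what is moved stays moved. The work goes in short steps, Python scripts to look and compute and a tool call to move; the robot and the scene stay as the last step left them, time stands still between calls to the robot, and variables do not carry over. Pictures are saved under pics/ and viewed, at most 14 in all, crops included, and the job is handed in when it is done.

Besides the shell and the picture viewer there is one more tool, called by a JSON object that holds its "fn" and its "kwargs". send_rows: Moves the arm, as the interface text tells. Its arguments: {"type":"object","properties":{"targets":{"type":"array"},"fingers":{"type":"number"},"newtons":{"type":"number"}},"required":["targets"]}

```bash
mkdir -p pics; ls
python3 - <<'E'
from plant import *
import cv2,pickle
S={}
for n in("top","scene"):
    s=snapshot(n);S[n]=s;cv2.imwrite(f"pics/{n}0.png",s["img"]);print(n,s["fx"],s["fy"],s["cx"],s["cy"],s["k1"]);print(s["cam_to_world"])
pickle.dump(S,open("s0.pkl","wb"))
st=get_state();print(st)
E
```

```text
pics
top 495.8450561863079 495.8450561863079 320.2981867861787 233.44028751930432 0.03271947799433873
[[ 0.02835512 -0.9877969   0.15314462  0.35464603]
 [-0.99957358 -0.02695064  0.01123953 -0.00736399]
 [-0.00697502 -0.15339802 -0.98813987  1.10632334]
 [ 0.          0.          0.          1.        ]]
scene 467.0561491887131 467.0561491887131 313.35014031931775 233.33781856845175 -0.07207450666657561
[[ 0.63313667  0.61503487 -0.46996817  0.91075676]
 [ 0.7739775  -0.51075274  0.37428661 -0.29928579]
 [-0.00983821 -0.60071936 -0.79939944  0.71503507]
 [ 0.          0.          0.          1.        ]]
{'clock': 0.1, 'q': array([ 1.14377364,  0.68989012, -0.19451747,  1.56618966,  0.15729494,
        0.90250832, -0.21509097]), 'qd': array([ 0.00073731, -0.00321109,  0.0008708 , -0.00312549,  0.00112062,
       -0.00012189, -0.00064116]), 'joint_torque': array([-3.05133144e-03, -5.28506792e+01, -1.27111696e+00, -1.53839046e+01,
       -5.24611725e-02,  2.05822762e-03,  2.91222943e-05]), 'tool_pos': array([ 0.27764737, -0.55933581,  0.23800983]), 'eef_rot': array([ 9.73563772e-01,  2.28413961e-01, -2.38957520e-04, -7.66500839e-04]), 'contact_force': array([1.33789394, 0.71136099, 0.36193948]), 'moment': array([-0.00313119,  0.02433354, -0.01102522]), 'finger_force': 0.0, 'opening': 1.0018662128294884}
```

View pics/top0.png

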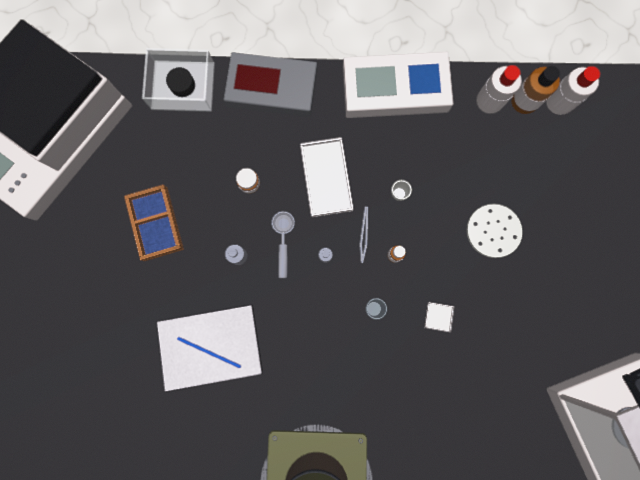

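View pics/scene0.png

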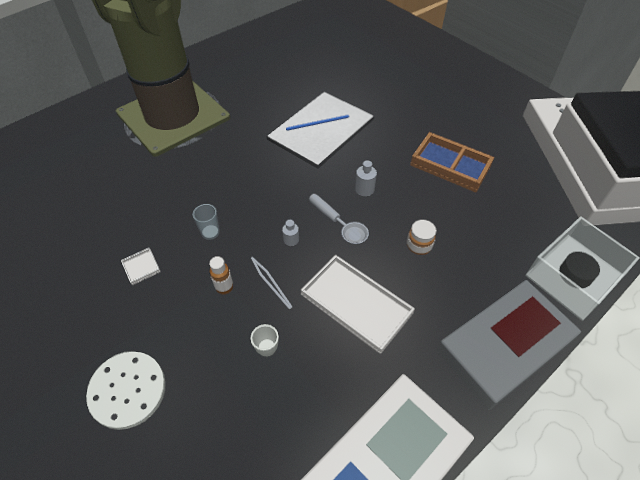

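The top view shows the jar at (247,180), tray (327,177), crucible (401,189), plate (495,231), case (152,222) with its large bay nearer the robot, large weight (235,254), small weight (326,255), bottle (397,254) and beaker (376,309). The spoon and tweezers between them are flat clutter.

```bash
cat > h.py <<'E'
import numpy as np,cv2
from scipy.spatial.transform import Rotation as R
def ray(s,uv,z):
    K=np.array([[s["fx"],0,s["cx"]],[0,s["fy"],s["cy"]],[0,0,1]])
    n=cv2.undistortPoints(np.array(uv,float).reshape(-1,1,2),K,np.array([s["k1"],0,0,0.]))[:,0]
    T=np.array(s["cam_to_world"]);d=np.c_[n,np.ones(len(n))]@T[:3,:3].T
    return T[:3,3]+d*((z-T[2,3])/d[:,2])[:,None]
def blob(s,box,f):
    x0,y0,x1,y1=box;m=f(cv2.cvtColor(s["img"],cv2.COLOR_BGR2HSV)[y0:y1,x0:x1].astype(int)).astype(np.uint8)
    n,l,st,c=cv2.connectedComponentsWithStats(m,connectivity=4);i=1+st[1:,4].argmax()
    ct=max(cv2.findContours((l==i).astype(np.uint8),cv2.RETR_EXTERNAL,cv2.CHAIN_APPROX_NONE)[0],key=len)[:,0]+[x0,y0]
    return c[i]+[x0,y0],st[i,4],ct
E
python3 - <<'E'
import pickle;from h import *
S=pickle.load(open("s0.pkl","rb"));t,c=S["top"],S["scene"]
white=lambda h:(h[...,2]>150)&(h[...,1]<60)
obj=lambda h:(h[...,2]>85)
for n,b,f,z in[("jarcap",(228,162,266,198),white,.048),("botcap",(385,240,410,266),white,.078),("cruc",(385,175,415,205),lambda h:h[...,2]>120,.042),("plate",(460,195,530,265),lambda h:h[...,2]>120,.012),("tray",(295,130,360,222),lambda h:h[...,2]>120,.018),("case",(118,180,186,264),lambda h:(h[...,1]>90)&(h[...,2]>60),.028),("wl",(222,240,252,270),obj,.05),("ws",(314,244,338,266),obj,.034)]:
    p,a,ct=blob(t,b,f);w=ray(t,ct,z)[:,:2]
    cc,r=cv2.minEnclosingCircle(w.astype(np.float32));rect=cv2.minAreaRect((w*1000).astype(np.float32))
    print(n,p.round(1),a,"circ",np.round(cc,4),round(r,4),"rect",np.round(rect[0],1),np.round(rect[1],1),round(rect[2],1),"cen",ray(t,p,z)[0,:2].round(4))
def tile(im,x,y,r=20):return cv2.resize(im[y-r:y+r,x-r:x+r],(200,200),interpolation=cv2.INTER_CUBIC)
a=np.hstack([tile(t["img"],*p) for p in[(235,254),(326,255),(397,254),(401,189)]])
b=np.hstack([tile(c["img"],*p) for p in[(366,180),(290,234),(221,275),(264,340)]])
d=np.hstack([tile(t["img"],247,180),tile(c["img"],421,236),cv2.resize(t["img"][170:270,100:200],(200,200)),tile(t["img"],376,309)])
cv2.imwrite("pics/tiles.png",np.vstack([a,b,d]))
E
```

```text
jarcap [245.9 177.6] 317 circ [0.6385 0.1716] 0.0225 rect [638.7 171.5] [42.6 44.1] 29.0 cen [0.6384 0.1718]
botcap [399.  251.1] 106 circ [ 0.4813 -0.1608] 0.0124 rect [ 481.5 -161.5] [21.  22.9] 1.6 cen [ 0.4813 -0.1607]
cruc [400.8 190.5] 250 circ [ 0.6226 -0.1699] 0.0228 rect [ 622.2 -169.8] [42.8 44. ] 1.5 cen [ 0.6198 -0.1694]
plate [494.4 230.3] 2250 circ [ 0.5425 -0.3811] 0.0606 rect [ 541.9 -380.7] [119.3 119.3] 1.5 cen [ 0.5419 -0.3813]
tray [326.  176.5] 3170 circ [ 0.6549 -0.0045] 0.0973 rect [654.9  -3.9] [173.4  96.5] 10.4 cen [ 0.6538 -0.0042]
case [153.2 222.7] 2833 circ [0.5377 0.3728] 0.0902 rect [537.4 374.4] [155.7  96.8] 18.6 cen [0.5356 0.374 ]
wl [234.1 253.4] 309 circ [0.4697 0.1879] 0.0217 rect [469.9 187.2] [41.1 40.7] 3.0 cen [0.47  0.188]
ws [325.  254.2] 172 circ [ 0.4758 -0.0067] 0.0159 rect [475.9  -6.7] [30.6 30.5] 1.6 cen [ 0.4755 -0.0068]
```

View pics/tiles.png

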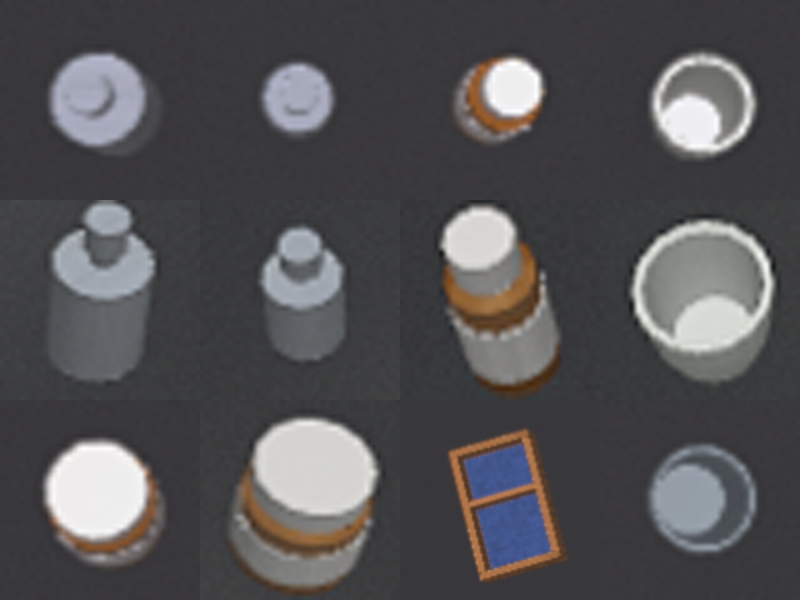

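The tiles show clean round caps and knobs and a readable crucible rim. Measured diameters (44, 24, 44, 120, 40 and 30 mm) match the given sizes. Next I'll refine the case and tray and check the weights and caps against the scene view.

```bash
cat >> h.py <<'E'
def go(x,y,z,yaw=None):
    "shift/turn (move units) from the measured pose to TCP x,y,z, tool down, tool-y at world yaw (deg)"
    from plant import get_state
    s=get_state();A=R.from_quat(s["eef_rot"])
    d=A.inv().apply(np.array([x,y,z])-s["tool_pos"])/.3
    yy=A.apply([0,1,0]);yw=np.arctan2(yy[1],yy[0]) if yaw is None else np.radians(yaw)
    c,q=np.cos(yw),np.sin(yw);B=R.from_matrix(np.array([[-q,c,0],[c,q,0],[0,0,-1]]))
    print("shift",d.round(4),"turn",((A.inv()*B).as_rotvec()/np.pi).round(4),"t",s["clock"])
E
python3 - <<'E'
import pickle;from h import *
S=pickle.load(open("s0.pkl","rb"));t,c=S["top"],S["scene"]
blue=lambda h:(h[...,0]>100)&(h[...,0]<130)&(h[...,1]>90)&(h[...,2]>60)
org=lambda h:(h[...,0]<25)&(h[...,1]>100)&(h[...,2]>140)
for n,b,f,z in[("bigbay",(118,215,186,264),blue,.008),("smallbay",(118,180,186,215),blue,.008),("rim",(118,180,186,264),org,.028)]:
    p,a,ct=blob(t,b,f);r=cv2.minAreaRect((ray(t,ct,z)[:,:2]*1000).astype(np.float32));print(n,p.round(1),a,[np.round(v,1) for v in r])
white=lambda h:(h[...,2]>190)&(h[...,1]<60)
for n,b,f,z in[("tray",(295,130,360,222),lambda h:h[...,2]>150,.018)]:
    p,a,ct=blob(t,b,f);r=cv2.minAreaRect((ray(t,ct,z)[:,:2]*1000).astype(np.float32));print(n,[np.round(v,1) for v in r])
# scene: tile hand-reads (tile centre-20 + px/5)
for n,u,z in[("wl knob",(366-20+107/5,180-20+18/5),.074),("ws knob",(290-20+100/5,234-20+45/5),.052),("botcap",(221-20+80/5,275-20+38/5),.078),("crucrim",(264-20+103/5,340-20+88/5),.042),("jarcap",(421-20+115/5,236-20+68/5),.048)]:
    print(n,ray(c,[u],z)[0,:2].round(4))
for n,u,z in[("wl knob",(235-20+94/5,254-20+92/5),.074),("ws knob",(326-20+99/5,255-20+95/5),.052)]:print("top",n,ray(t,[u],z)[0,:2].round(4))
go(.47,.188,.20,10)
E
```

```text
bigbay [156.5 235.1] 895 [array([511.3, 371.3]), array([67.7, 66.3]), np.float64(18.4)]
smallbay [149.3 204.7] 545 [array([578.6, 394. ]), array([44.9, 66.7]), np.float64(18.3)]
rim [151.4 221.9] 686 [array([538.4, 377. ]), array([148.6,  89.4]), np.float64(18.5)]
tray [array([655.4,  -4.1]), array([170.1,  96. ]), np.float64(10.4)]
wl knob [0.47   0.1883]
ws knob [ 0.4759 -0.0065]
botcap [ 0.4818 -0.1605]
crucrim [ 0.6234 -0.1704]
jarcap [0.6393 0.1715]
top wl knob [0.4695 0.1844]
top ws knob [ 0.4739 -0.0084]
shift [ 1.6822 -1.9458  0.1296] turn [-5.000e-04 -3.000e-04 -4.088e-01] t 0.1
```

{"fn": "send_rows", "kwargs": {"targets": [[[0.9, -0.35, 0], [0, 0, -0.408]], [[0.9, -0.35, 0], [0, 0, -0.408]], [[0.9, -0.35, 0], [0, 0, -0.408]], [[0.9, -0.35, 0], [0, 0, -0.408]], [[0.9, -0.35, 0], [0, 0, -0.408]], [[0.9, -0.35, 0], [0, 0, -0.408]], [[0.9, -0.35, 0], [0, 0, -0.408]], [[0.9, -0.35, 0], [0, 0, -0.408]], [[0.9, -0.35, 0], [0, 0, -0.408]]], "fingers": 1, "newtons": 20}}

```text
clock: 1.23
tool_pos: [0.4728, -0.3458, 0.2385]
eef_rot: [0.645, 0.764, -0.0, -0.0]
contact_force: [-0.1, -0.8, -0.2]
opening: 1.004
finger_force: 0.0
```

```bash
python3 -c "
from h import *
go(.6228,-.17,.12,10.4);go(.6228,-.17,.015,10.4)"
```

```text
shift [0.4936 0.5914 0.3949] turn [-0.0001 -0.0001 -0.004 ] t 1.225
shift [0.4935 0.5915 0.7449] turn [-0.0001 -0.0001 -0.004 ] t 1.225
```

{"fn": "send_rows", "kwargs": {"targets": [[[0.493, 0.591, 0.3], [0, 0, -0.004]], [[0.493, 0.591, 0.3], [0, 0, -0.004]], [[0.493, 0.591, 0.3], [0, 0, -0.004]], [[0.493, 0.591, 0.3], [0, 0, -0.004]], [[0.493, 0.591, 0.3], [0, 0, -0.004]], [[0.493, 0.591, 0.4], [0, 0, -0.004]], [[0.493, 0.591, 0.5], [0, 0, -0.004]], [[0.493, 0.591, 0.6], [0, 0, -0.004]], [[0.493, 0.591, 0.7], [0, 0, -0.004]], [[0.493, 0.591, 0.745], [0, 0, -0.004]], [[0.493, 0.591, 0.745], [0, 0, -0.004]], [[0.493, 0.591, 0.745], [0, 0, -0.004]]]}}

```text
clock: 2.72
tool_pos: [0.6234, -0.1701, 0.0165]
eef_rot: [0.639, 0.769, 0.0, 0.001]
contact_force: [-0.6, 0.1, -0.3]
opening: 0.999
finger_force: 0.0
```

{"fn": "send_rows", "kwargs": {"targets": [[[0, 0, 0], [0, 0, 0]], [[0, 0, 0], [0, 0, 0]], [[0, 0, 0], [0, 0, 0]], [[0, 0, 0], [0, 0, 0]], [[0, 0, 0], [0, 0, 0]], [[0, 0, 0], [0, 0, 0]]], "fingers": 0, "newtons": 20}}

```text
clock: 3.48
tool_pos: [0.6226, -0.1697, 0.0153]
eef_rot: [0.639, 0.769, 0.0, 0.0]
contact_force: [0.5, -0.2, 0.9]
opening: 0.471
finger_force: 19.9
```

```bash
python3 -c "
from h import *
go(.542,-.381,.15,10.4);go(.542,-.381,.028,10.4)"
```

```text
shift [-0.6433 -0.3932 -0.4491] turn [0.0001 0.     0.0009] t 3.475
shift [-0.6433 -0.3932 -0.0424] turn [0.0001 0.     0.0009] t 3.475
```

{"fn": "send_rows", "kwargs": {"targets": [[[0, 0, -0.1], [0, 0, 0]], [[0, 0, -0.25], [0, 0, 0]], [[0, 0, -0.4], [0, 0, 0]], [[-0.643, -0.393, -0.4], [0, 0, 0]], [[-0.643, -0.393, -0.4], [0, 0, 0]], [[-0.643, -0.393, -0.4], [0, 0, 0]], [[-0.643, -0.393, -0.4], [0, 0, 0]], [[-0.643, -0.393, -0.4], [0, 0, 0]], [[-0.643, -0.393, -0.25], [0, 0, 0]], [[-0.643, -0.393, -0.12], [0, 0, 0]], [[-0.643, -0.393, -0.06], [0, 0, 0]], [[-0.643, -0.393, -0.044], [0, 0, 0]]]}}

```text
clock: 4.97
tool_pos: [0.5423, -0.3796, 0.0277]
eef_rot: [0.639, 0.77, 0.0, -0.001]
contact_force: [-0.2, -0.0, 0.5]
opening: 0.469
finger_force: 19.9
```

{"fn": "send_rows", "kwargs": {"targets": [[[0, 0, 0.003], [0, 0, 0]], [[0, 0, 0.003], [0, 0, 0]], [[0, 0, 0.003], [0, 0, 0]]]}}

```text
clock: 5.35
tool_pos: [0.5425, -0.3813, 0.0286]
eef_rot: [0.639, 0.769, 0.0, 0.001]
contact_force: [-0.2, 0.1, -0.6]
opening: 0.469
finger_force: 19.9
```

{"fn": "send_rows", "kwargs": {"targets": [[[0, 0, 0.003], [0, 0, 0]], [[0, 0, 0.003], [0, 0, 0]]]}}

```text
clock: 5.6
tool_pos: [0.5423, -0.3812, 0.0272]
eef_rot: [0.639, 0.769, 0.0, 0.001]
contact_force: [-0.5, 0.4, 2.6]
opening: 0.472
finger_force: 19.7
```

{"fn": "send_rows", "kwargs": {"targets": [[[0, 0, 0], [0, 0, 0]], [[0, 0, 0], [0, 0, 0]], [[0, 0, 0], [0, 0, 0]], [[0, 0, 0], [0, 0, 0]], [[0, 0, -0.1], [0, 0, 0]], [[0, 0, -0.3], [0, 0, 0]], [[0, 0, -0.5], [0, 0, 0]], [[0, 0, -0.5], [0, 0, 0]]], "fingers": 1}}

```text
clock: 6.6
tool_pos: [0.5453, -0.3821, 0.1822]
eef_rot: [0.639, 0.769, 0.001, 0.005]
contact_force: [-0.9, -0.2, -0.6]
opening: 1.006
finger_force: 0.0
```

```bash
python3 -c "
from h import *
go(.4815,-.1606,.15,10.4);go(.4815,-.1606,.03,10.4)"
```

```text
shift [ 0.7654 -0.0751  0.1018] turn [0.0027 0.002  0.0007] t 6.6
shift [ 0.7679 -0.0785  0.5018] turn [0.0027 0.002  0.0007] t 6.6
```

{"fn": "send_rows", "kwargs": {"targets": [[[0.76, -0.067, 0], [0, 0, 0]], [[0.76, -0.067, 0], [0, 0, 0]], [[0.76, -0.067, 0], [0, 0, 0]], [[0.76, -0.067, 0], [0, 0, 0]], [[0.76, -0.067, 0], [0, 0, 0]], [[0.76, -0.067, 0.12], [0, 0, 0]], [[0.76, -0.067, 0.24], [0, 0, 0]], [[0.76, -0.067, 0.36], [0, 0, 0]], [[0.76, -0.067, 0.44], [0, 0, 0]], [[0.76, -0.067, 0.49], [0, 0, 0]], [[0.76, -0.067, 0.49], [0, 0, 0]], [[0.76, -0.067, 0.49], [0, 0, 0]]]}}

```text
clock: 8.1
tool_pos: [0.4805, -0.1613, 0.0297]
eef_rot: [0.639, 0.769, -0.0, 0.0]
contact_force: [0.3, -0.1, 0.9]
opening: 0.997
finger_force: 0.0
```

{"fn": "send_rows", "kwargs": {"targets": [[[0, 0, 0], [0, 0, 0]], [[0, 0, 0], [0, 0, 0]], [[0, 0, 0], [0, 0, 0]], [[0, 0, 0], [0, 0, 0]], [[0, 0, 0], [0, 0, 0]], [[0, 0, 0], [0, 0, 0]]], "fingers": 0}}

```text
clock: 8.85
tool_pos: [0.4806, -0.1604, 0.0296]
eef_rot: [0.639, 0.769, 0.0, 0.0]
contact_force: [0.2, -0.6, -0.3]
opening: 0.356
finger_force: 20.0
```

```bash
python3 -c "
from h import *
a=np.radians(10.4)
for z in(.18,.034): go(.6554+.05*np.cos(a),-.0041+.05*np.sin(a),z,10.4)"
```

```text
shift [ 0.4049  0.8353 -0.5009] turn [0.0001 0.     0.0009] t 8.85
shift [ 0.4049  0.8352 -0.0143] turn [0.0001 0.     0.0009] t 8.85
```

{"fn": "send_rows", "kwargs": {"targets": [[[0, 0, -0.12], [0, 0, 0]], [[0, 0, -0.3], [0, 0, 0]], [[0.405, 0.868, -0.35], [0, 0, 0]], [[0.405, 0.868, -0.35], [0, 0, 0]], [[0.405, 0.868, -0.35], [0, 0, 0]], [[0.405, 0.868, -0.35], [0, 0, 0]], [[0.405, 0.868, -0.35], [0, 0, 0]], [[0.405, 0.868, -0.35], [0, 0, 0]], [[0.405, 0.868, -0.22], [0, 0, 0]], [[0.405, 0.868, -0.1], [0, 0, 0]], [[0.405, 0.868, -0.03], [0, 0, 0]], [[0.405, 0.868, -0.013], [0, 0, 0]]]}}

```text
clock: 10.35
tool_pos: [0.712, 0.0051, 0.0333]
eef_rot: [0.639, 0.769, -0.002, -0.001]
contact_force: [-9.2, -1.7, 21.6]
opening: 0.355
finger_force: 20.0
```

{"fn": "send_rows", "kwargs": {"targets": [[[0, 0, 0.002], [0, 0, 0]], [[0, 0, 0.002], [0, 0, 0]], [[0, 0, 0.002], [0, 0, 0]]]}}

```text
clock: 10.72
tool_pos: [0.7145, 0.0065, 0.0335]
eef_rot: [0.639, 0.769, 0.0, 0.0]
contact_force: [-0.6, -0.7, 1.0]
opening: 0.356
finger_force: 20.0
```

{"fn": "send_rows", "kwargs": {"targets": [[[0, 0, 0], [0, 0, 0]], [[0, 0, 0], [0, 0, 0]], [[0, 0, 0], [0, 0, 0]], [[0, 0, 0], [0, 0, 0]], [[0, 0, -0.1], [0, 0, 0]], [[0, 0, -0.3], [0, 0, 0]], [[0, 0, -0.5], [0, 0, 0]], [[0, 0, -0.5], [0, 0, 0]], [[0, 0, -0.5], [0, 0, 0]], [[0, 0, -0.5], [0, 0, 0]]], "fingers": 1}}

```text
clock: 11.98
tool_pos: [0.7129, 0.0064, 0.1809]
eef_rot: [0.639, 0.769, -0.001, -0.001]
contact_force: [-0.3, -0.4, 0.2]
opening: 1.002
finger_force: 0.0
```

```bash
python3 -c "
from h import *
go(.6388,.1716,.18,10.4);go(.6388,.1716,.0185,10.4)"
```

```text
shift [ 0.5868 -0.1418  0.0035] turn [-0.0011  0.      0.001 ] t 11.975
shift [ 0.5869 -0.1398  0.5418] turn [-0.0011  0.      0.001 ] t 11.975
```

{"fn": "send_rows", "kwargs": {"targets": [[[0.587, -0.143, 0], [0, 0, 0]], [[0.587, -0.143, 0], [0, 0, 0]], [[0.587, -0.143, 0], [0, 0, 0]], [[0.587, -0.143, 0], [0, 0, 0]], [[0.587, -0.143, 0.1], [0, 0, 0]], [[0.587, -0.143, 0.22], [0, 0, 0]], [[0.587, -0.143, 0.34], [0, 0, 0]], [[0.587, -0.143, 0.44], [0, 0, 0]], [[0.587, -0.143, 0.51], [0, 0, 0]], [[0.587, -0.143, 0.54], [0, 0, 0]], [[0.587, -0.143, 0.54], [0, 0, 0]], [[0.587, -0.143, 0.54], [0, 0, 0]]]}}

```text
clock: 13.48
tool_pos: [0.6405, 0.1723, 0.022]
eef_rot: [0.639, 0.769, 0.001, 0.001]
contact_force: [0.9, -0.2, -0.2]
opening: 0.999
finger_force: 0.0
```

{"fn": "send_rows", "kwargs": {"targets": [[[0, 0, 0], [0, 0, 0]], [[0, 0, 0], [0, 0, 0]], [[0, 0, 0], [0, 0, 0]], [[0, 0, 0], [0, 0, 0]], [[0, 0, 0], [0, 0, 0]], [[0, 0, 0], [0, 0, 0]]], "fingers": 0, "newtons": 25}}

```text
clock: 14.22
tool_pos: [0.6397, 0.1719, 0.021]
eef_rot: [0.639, 0.769, -0.0, 0.0]
contact_force: [-0.1, -0.2, 1.5]
opening: 0.532
finger_force: 25.0
```

```bash
python3 -c "
from h import *
a=np.radians(10.4)
for z in(.14,.0225): go(.6554-.048*np.cos(a),-.0041-.048*np.sin(a),z,10.4)"
```

```text
shift [-0.586  -0.216  -0.3967] turn [0.     0.     0.0009] t 14.225
shift [-0.586 -0.216 -0.005] turn [0.     0.     0.0009] t 14.225
```

{"fn": "send_rows", "kwargs": {"targets": [[[0, 0, -0.1], [0, 0, 0]], [[0, 0, -0.25], [0, 0, 0]], [[-0.586, -0.216, -0.3], [0, 0, 0]], [[-0.586, -0.216, -0.3], [0, 0, 0]], [[-0.586, -0.216, -0.3], [0, 0, 0]], [[-0.586, -0.216, -0.3], [0, 0, 0]], [[-0.586, -0.216, -0.3], [0, 0, 0]], [[-0.586, -0.216, -0.18], [0, 0, 0]], [[-0.586, -0.216, -0.08], [0, 0, 0]], [[-0.586, -0.216, -0.03], [0, 0, 0]], [[-0.586, -0.216, -0.013], [0, 0, 0]], [[-0.586, -0.216, -0.013], [0, 0, 0]]]}}

```text
clock: 15.72
tool_pos: [0.6089, -0.0114, 0.0256]
eef_rot: [0.638, 0.77, 0.001, 0.0]
contact_force: [0.5, -0.8, -0.5]
opening: 0.534
finger_force: 25.0
```

{"fn": "send_rows", "kwargs": {"targets": [[[0, 0, 0.002], [0, 0, 0]], [[0, 0, 0.002], [0, 0, 0]], [[0, 0, 0.002], [0, 0, 0]]]}}

```text
clock: 16.1
tool_pos: [0.609, -0.0124, 0.0249]
eef_rot: [0.639, 0.769, 0.001, 0.001]
contact_force: [0.3, 1.4, 3.2]
opening: 0.532
finger_force: 25.0
```

{"fn": "send_rows", "kwargs": {"targets": [[[0, 0, 0], [0, 0, 0]], [[0, 0, 0], [0, 0, 0]], [[0, 0, 0], [0, 0, 0]], [[0, 0, 0], [0, 0, 0]], [[0, 0, -0.1], [0, 0, 0]], [[0, 0, -0.3], [0, 0, 0]], [[0, 0, -0.5], [0, 0, 0]], [[0, 0, -0.5], [0, 0, 0]], [[0, 0, -0.5], [0, 0, 0]], [[0, 0, -0.5], [0, 0, 0]]], "fingers": 1}}

```text
clock: 17.35
tool_pos: [0.607, -0.0131, 0.1725]
eef_rot: [0.639, 0.769, -0.001, -0.001]
contact_force: [0.1, -0.3, 0.8]
opening: 0.999
finger_force: 0.0
```

```bash
python3 -c "
from h import *
go(.4757,-.0067,.18,10.4);go(.4757,-.0067,.037,10.4)"
```

```text
shift [ 0.1012 -0.4264 -0.0235] turn [-0.0011 -0.      0.0009] t 17.35
shift [ 0.1011 -0.4248  0.4531] turn [-0.0011 -0.      0.0009] t 17.35
```

{"fn": "send_rows", "kwargs": {"targets": [[[0.101, -0.428, 0], [0, 0, 0]], [[0.101, -0.428, 0], [0, 0, 0]], [[0.101, -0.428, 0], [0, 0, 0]], [[0.101, -0.428, 0.1], [0, 0, 0]], [[0.101, -0.428, 0.2], [0, 0, 0]], [[0.101, -0.428, 0.3], [0, 0, 0]], [[0.101, -0.428, 0.38], [0, 0, 0]], [[0.101, -0.428, 0.43], [0, 0, 0]], [[0.101, -0.428, 0.448], [0, 0, 0]], [[0.101, -0.428, 0.448], [0, 0, 0]], [[0.101, -0.428, 0.448], [0, 0, 0]], [[0.101, -0.428, 0.448], [0, 0, 0]]]}}

```text
clock: 18.85
tool_pos: [0.4768, -0.0066, 0.0403]
eef_rot: [0.639, 0.769, 0.0, 0.0]
contact_force: [-0.5, 0.0, 1.0]
opening: 1.004
finger_force: 0.0
```

```bash
python3 -c "
from h import *
go(.4757,-.0067,.0365,10.4)"
```

```text
shift [ 0.0002 -0.0038  0.0127] turn [0.0004 0.     0.0008] t 18.85
```

{"fn": "send_rows", "kwargs": {"targets": [[[0, -0.004, 0.012], [0, 0, 0]], [[0, -0.004, 0.012], [0, 0, 0]], [[0, -0.004, 0.012], [0, 0, 0]]]}}

```text
clock: 19.23
tool_pos: [0.4752, -0.0067, 0.0362]
eef_rot: [0.639, 0.769, -0.0, 0.0]
contact_force: [-0.1, 0.1, -0.9]
opening: 1.0
finger_force: 0.0
```

{"fn": "send_rows", "kwargs": {"targets": [[[0, 0, 0], [0, 0, 0]], [[0, 0, 0], [0, 0, 0]], [[0, 0, 0], [0, 0, 0]], [[0, 0, 0], [0, 0, 0]], [[0, 0, 0], [0, 0, 0]], [[0, 0, 0], [0, 0, 0]], [[0, 0, 0], [0, 0, 0]], [[0, 0, 0], [0, 0, 0]]], "fingers": 0, "newtons": 40}}

```text
clock: 20.23
tool_pos: [0.4755, -0.0067, 0.0362]
eef_rot: [0.639, 0.769, 0.0, 0.0]
contact_force: [0.7, -0.8, -0.6]
opening: 0.163
finger_force: 40.0
```

```bash
python3 -c "
from h import *
for z in(.15,.0445):go(.576,.389,z,18.5)"
```

```text
shift [ 1.2351  0.5713 -0.3789] turn [ 0.0002  0.     -0.0441] t 20.225
shift [ 1.2351  0.5711 -0.0272] turn [ 0.0002  0.     -0.0441] t 20.225
```

{"fn": "send_rows", "kwargs": {"targets": [[[0, 0, -0.05], [0, 0, 0]], [[0, 0, -0.15], [0, 0, 0]], [[0, 0, -0.3], [0, 0, 0]], [[0, 0, -0.4], [0, 0, 0]], [[0.3, 0.2, -0.4], [0, 0, -0.02]], [[0.5, 0.35, -0.4], [0, 0, -0.044]], [[0.7, 0.5, -0.4], [0, 0, -0.044]], [[0.9, 0.571, -0.4], [0, 0, -0.044]], [[0.9, 0.571, -0.4], [0, 0, -0.044]], [[0.9, 0.571, -0.4], [0, 0, -0.044]], [[0.9, 0.571, -0.4], [0, 0, -0.044]]]}}

```text
clock: 21.6
tool_pos: [0.5933, 0.2897, 0.1552]
eef_rot: [0.584, 0.812, -0.001, -0.0]
contact_force: [-0.1, -1.0, -1.6]
opening: 0.159
finger_force: 40.0
```

```bash
python3 -c "
from h import *
from plant import *
s=snapshot('scene');cv2.imwrite('pics/s1.png',s['img'])
for z in(.15,.0442):go(.576,.389,z,18.5)"
```

```text
shift [0.3382 0.0508 0.0167] turn [-0.0008  0.0008 -0.0003] t 21.65
shift [0.3391 0.0516 0.3694] turn [-0.0008  0.0008 -0.0003] t 21.65
```

View pics/s1.png

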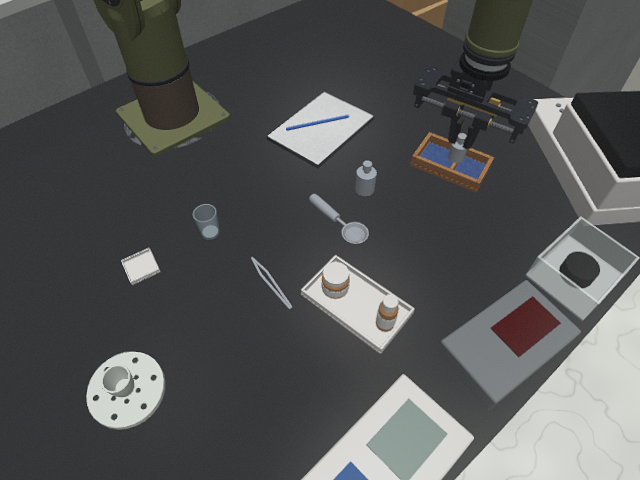

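The crucible stands on the plate (118,380), the jar (336,278) and bottle (387,313) stand in the tray, and the small weight hangs upright in the gripper at (459,148). I'll carry on to the case.

{"fn": "send_rows", "kwargs": {"targets": [[[0.339, 0.051, 0], [0, 0, 0]], [[0.339, 0.051, 0], [0, 0, 0]], [[0.339, 0.051, 0], [0, 0, 0]], [[0.339, 0.051, 0], [0, 0, 0]], [[0.339, 0.051, 0.1], [0, 0, 0]], [[0.339, 0.051, 0.2], [0, 0, 0]], [[0.339, 0.051, 0.28], [0, 0, 0]], [[0.339, 0.051, 0.33], [0, 0, 0]], [[0.339, 0.051, 0.355], [0, 0, 0]], [[0.339, 0.051, 0.355], [0, 0, 0]], [[0.339, 0.051, 0.355], [0, 0, 0]]]}}

```text
clock: 23.02
tool_pos: [0.577, 0.3918, 0.0507]
eef_rot: [0.584, 0.811, 0.001, 0.0]
contact_force: [-0.1, -0.3, -3.0]
opening: 0.162
finger_force: 40.0
```

```bash
python3 -c "
from h import *
go(.576,.389,.0442,18.5)"
```

```text
shift [-0.0079 -0.0061  0.0217] turn [ 0.0005 -0.0002 -0.0002] t 23.025
```

{"fn": "send_rows", "kwargs": {"targets": [[[-0.008, -0.006, 0.01], [0, 0, 0]], [[-0.008, -0.006, 0.015], [0, 0, 0]], [[-0.008, -0.006, 0.021], [0, 0, 0]], [[-0.008, -0.006, 0.021], [0, 0, 0]], [[-0.008, -0.006, 0.021], [0, 0, 0]]]}}

```text
clock: 23.65
tool_pos: [0.5759, 0.3886, 0.0442]
eef_rot: [0.584, 0.811, 0.0, 0.0]
contact_force: [-1.1, -2.0, 5.7]
opening: 0.162
finger_force: 40.0
```

{"fn": "send_rows", "kwargs": {"targets": [[[0, 0, 0], [0, 0, 0]], [[0, 0, 0], [0, 0, 0]], [[0, 0, 0], [0, 0, 0]], [[0, 0, 0], [0, 0, 0]], [[0, 0, 0], [0, 0, 0]], [[0, 0, -0.1], [0, 0, 0]], [[0, 0, -0.3], [0, 0, 0]], [[0, 0, -0.4], [0, 0, 0]], [[0, 0, -0.4], [0, 0, 0]], [[0, 0, -0.4], [0, 0, 0]], [[0, 0, -0.4], [0, 0, 0]]], "fingers": 1}}

```text
clock: 25.02
tool_pos: [0.5747, 0.3877, 0.1615]
eef_rot: [0.584, 0.812, -0.002, -0.0]
contact_force: [-0.2, 0.3, 0.8]
opening: 0.998
finger_force: 0.0
```

```bash
python3 -c "
from h import *
go(.4698,.188,.0530,18.5)"
```

```text
shift [-0.52   -0.5416  0.3639] turn [-0.001   0.0004 -0.    ] t 25.025
```

{"fn": "send_rows", "kwargs": {"targets": [[[-0.52, -0.543, 0], [0, 0, 0]], [[-0.52, -0.543, 0], [0, 0, 0]], [[-0.52, -0.543, 0], [0, 0, 0]], [[-0.52, -0.543, 0], [0, 0, 0]], [[-0.52, -0.543, 0], [0, 0, 0]], [[-0.52, -0.543, 0.1], [0, 0, 0]], [[-0.52, -0.543, 0.2], [0, 0, 0]], [[-0.52, -0.543, 0.3], [0, 0, 0]], [[-0.52, -0.543, 0.345], [0, 0, 0]], [[-0.52, -0.543, 0.345], [0, 0, 0]], [[-0.52, -0.543, 0.345], [0, 0, 0]], [[-0.52, -0.543, 0.345], [0, 0, 0]]]}}

```text
clock: 26.52
tool_pos: [0.4711, 0.1893, 0.0608]
eef_rot: [0.584, 0.811, 0.001, 0.0]
contact_force: [0.7, 0.3, -0.5]
opening: 1.0
finger_force: 0.0
```

```bash
python3 -c "
from h import *
go(.4698,.188,.0525,18.5)"
```

```text
shift [-0.0026 -0.0053  0.0276] turn [ 0.0006 -0.0001 -0.0002] t 26.525
```

{"fn": "send_rows", "kwargs": {"targets": [[[-0.003, -0.005, 0.026], [0, 0, 0]], [[-0.003, -0.005, 0.026], [0, 0, 0]], [[-0.003, -0.005, 0.026], [0, 0, 0]], [[-0.003, -0.005, 0.026], [0, 0, 0]]]}}

```text
clock: 27.02
tool_pos: [0.4693, 0.1877, 0.0522]
eef_rot: [0.584, 0.811, 0.0, 0.0]
contact_force: [0.2, 0.5, 1.1]
opening: 1.004
finger_force: 0.0
```

{"fn": "send_rows", "kwargs": {"targets": [[[0, 0, 0], [0, 0, 0]], [[0, 0, 0], [0, 0, 0]], [[0, 0, 0], [0, 0, 0]], [[0, 0, 0], [0, 0, 0]], [[0, 0, 0], [0, 0, 0]], [[0, 0, 0], [0, 0, 0]], [[0, 0, 0], [0, 0, 0]], [[0, 0, 0], [0, 0, 0]]], "fingers": 0, "newtons": 50}}

```text
clock: 28.02
tool_pos: [0.4699, 0.1879, 0.0522]
eef_rot: [0.584, 0.811, 0.001, 0.0]
contact_force: [2.8, 0.6, -1.3]
opening: 0.185
finger_force: 50.0
```

```bash
python3 -c "
from h import *
go(.5096,.3665,.06,18.5)"
```

```text
shift [ 0.5226  0.3142 -0.0256] turn [ 0.0004 -0.0001 -0.0001] t 28.025
```

{"fn": "send_rows", "kwargs": {"targets": [[[0, 0, -0.05], [0, 0, 0]], [[0, 0, -0.15], [0, 0, 0]], [[0, 0, -0.3], [0, 0, 0]], [[0.2, 0.12, -0.32], [0, 0, 0]], [[0.38, 0.23, -0.32], [0, 0, 0]], [[0.523, 0.314, -0.32], [0, 0, 0]], [[0.523, 0.314, -0.32], [0, 0, 0]], [[0.523, 0.314, -0.32], [0, 0, 0]], [[0.523, 0.314, -0.2], [0, 0, 0]], [[0.523, 0.314, -0.1], [0, 0, 0]], [[0.523, 0.314, -0.06], [0, 0, 0]], [[0.523, 0.314, -0.05], [0, 0, 0]]]}}

```text
clock: 29.52
tool_pos: [0.5088, 0.365, 0.0665]
eef_rot: [0.585, 0.811, -0.001, 0.0]
contact_force: [0.6, -0.4, -5.5]
opening: 0.184
finger_force: 50.0
```

{"fn": "send_rows", "kwargs": {"targets": [[[0, 0, 0], [0, 0, 0]], [[0, 0, 0], [0, 0, 0]]]}}

```text
clock: 29.78
tool_pos: [0.5095, 0.3668, 0.0682]
eef_rot: [0.584, 0.811, 0.001, 0.0]
contact_force: [0.5, 0.5, -5.8]
opening: 0.182
finger_force: 50.0
```

```bash
python3 -c "
from h import *
go(.5096,.3665,.0602,18.5)"
```

```text
shift [-0.0011  0.0001  0.0268] turn [ 0.0006 -0.0002 -0.0002] t 29.775
```

{"fn": "send_rows", "kwargs": {"targets": [[[0, 0, 0.012], [0, 0, 0]], [[0, 0, 0.02], [0, 0, 0]], [[0, 0, 0.026], [0, 0, 0]], [[0, 0, 0.026], [0, 0, 0]], [[0, 0, 0.026], [0, 0, 0]]]}}

```text
clock: 30.4
tool_pos: [0.5093, 0.3668, 0.0601]
eef_rot: [0.584, 0.811, 0.001, 0.0]
contact_force: [-0.1, -0.7, 3.9]
opening: 0.185
finger_force: 50.0
```

{"fn": "send_rows", "kwargs": {"targets": [[[0, 0, 0], [0, 0, 0]], [[0, 0, 0], [0, 0, 0]], [[0, 0, 0], [0, 0, 0]], [[0, 0, 0], [0, 0, 0]], [[0, 0, -0.05], [0, 0, 0]], [[0, 0, -0.2], [0, 0, 0]], [[0, 0, -0.4], [0, 0, 0]], [[0, 0, -0.4], [0, 0, 0]], [[-0.7, 0, -0.4], [0, 0, 0]], [[-0.7, 0, -0.4], [0, 0, 0]], [[-0.7, 0, -0.4], [0, 0, 0]], [[-0.7, 0, -0.4], [0, 0, 0]]], "fingers": 0.45}}

```text
clock: 31.9
tool_pos: [0.5765, 0.1608, 0.1786]
eef_rot: [0.587, 0.81, -0.002, 0.001]
contact_force: [-0.5, 0.9, 0.5]
opening: 0.45
finger_force: 0.0
```

{"fn": "send_rows", "kwargs": {"targets": [[[-0.1, -0.3, 0], [0, 0, 0]], [[-0.1, -0.3, 0], [0, 0, 0]], [[-0.1, -0.3, 0], [0, 0, 0]], [[-0.1, -0.3, 0], [0, 0, 0]]]}}

```text
clock: 32.4
tool_pos: [0.5005, 0.1109, 0.1795]
eef_rot: [0.584, 0.812, 0.001, 0.0]
contact_force: [-0.7, 0.3, -0.0]
opening: 0.452
finger_force: 0.0
```

```bash
python3 -c "
from h import *
from plant import *
t=snapshot('top');s=snapshot('scene')
cv2.imwrite('pics/end.png',np.vstack([np.hstack([cv2.resize(t['img'][170:280,110:210],(400,300)),cv2.resize(t['img'][125:225,290:370],(400,300))]),np.hstack([cv2.resize(s['img'][110:210,390:510],(400,300)),cv2.resize(s['img'][240:440,70:430],(400,300))])]))
white=lambda h:(h[...,2]>150)&(h[...,1]<60)
p,a,ct=blob(t,(460,195,530,265),white);print('plate',ray(t,ct,.012).mean(0))
"
```

```text
plate [ 0.5419734  -0.38145297  0.012     ]
```

View pics/end.png

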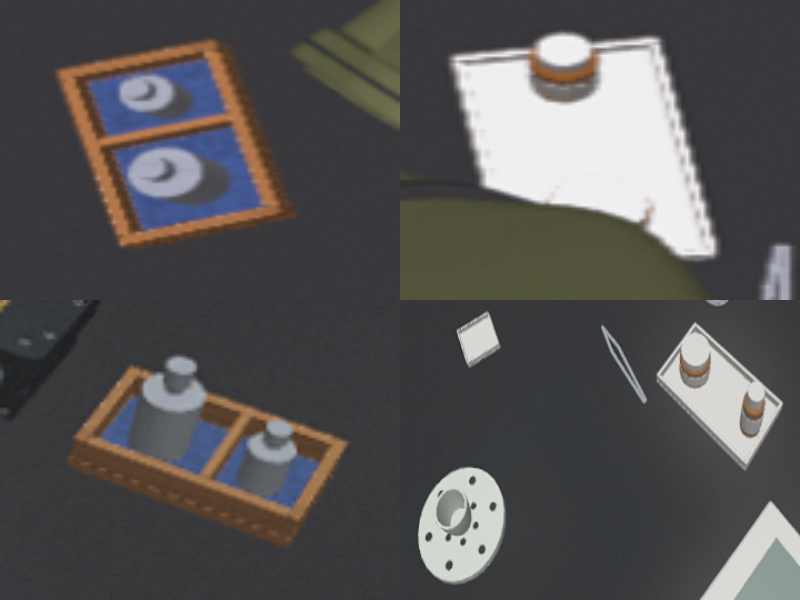

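The picture shows both weights upright in their bays, the jar and bottle upright in the tray, and the crucible on the plate. I'll check positions numerically before handing in.

Run:
```python
from h import *
from plant import *
t=snapshot('top')
def loc(p,c,a):
    a=np.radians(a);d=p[:2]-c;return (np.array([[np.cos(a),np.sin(a)],[-np.sin(a),np.cos(a)]])@d).round(4)
T=(np.array([.6554,-.0041]),10.4);C=(np.array([.5384,.377]),18.5)
# hand-read from the tiles: top tile1 = 4x,2.73y from (110,170); tile2 5x,3y from (290,125); scene tile3 3.33x,3y from (390,110); tile4 1.11x,1.5y from (70,240)
s=snapshot('scene')
f=lambda u,v:(70+u/1.111,240+v/1.5); g=lambda u,v:(390+u/3.333,110+v/3)
print('bottle top',loc(ray(t,[(290+564/5,125+50/3)],.082)[0],*T))
print('bottle',loc(ray(s,[f(756-400,391-300)],.082)[0],*T),'jar',loc(ray(s,[f(695-400,344-300)],.052)[0],*T))
print('wl',loc(ray(s,[g(181,366-300)],.082)[0],*C),'ws',loc(ray(s,[g(278,429-300)],.060)[0],*C))
print('cruc',ray(s,[f(453-400,509-300)],.054)[0,:2]-[.542,-.381])
b=blob(t,(360,293,392,325),lambda h:h[...,2]>85)[0];import pickle
b0=blob(pickle.load(open('s0.pkl','rb'))['top'],(360,293,392,325),lambda h:h[...,2]>85)[0];print('beaker px shift',b-b0,get_state()['clock'])
```

```text
bottle top [ 0.0316 -0.1714]
bottle [ 0.0594 -0.0004] jar [-0.052   0.0055]
wl [-0.0311 -0.0008] ws [ 0.0381 -0.0026]
cruc [0.00407333 0.00152612]
beaker px shift [ 0.29810726 -0.03312303] 32.6
```

All within limits. The odd "bottle top" line comes from my tile read, where I left out the 400 px offset. The scene view puts the bottle at x = 0.059 in the tray.

```bash
python3 -c "
from plant import *
print(finish_job())"
```

```text
the job is handed in; nothing more can be done
None
```

All five things are put away upright and let go, the beaker has not moved, and the job was handed in at about 33 s; the hand-in returned no verdict.

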